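# Feed the sample box down the guide lane

### The job

The white sample box stands askew in front of the sample feeder. Using only pushes with the fingers, line it up with the lane and slide it steadily between the two guide rails until it sits flush against the end stop, then take the hand away. The rails are precisely aligned, so neither the box nor the hand may touch either of them; keep the box flat on the plate, never gripped or lifted, and leave the bottle, the beaker and the jar where they stand.

Things in the scene. Friction and masses are not known exactly. Their poses are not given: they have to be found in the camera images.
- lane: Fixed grey plate, top (box slides on it) 6 mm above the bench. Origin: on the bench under the middle of the lane's mouth. x: along the lane, the way the box travels (roughly world -y); y: across, away from the robot; z up. Apron where the box starts: x -220 to 0, y -125 to 125 mm. Lane: x 0 to 200 mm between two rails, 114 mm apart inside (y -57 to 57). End stop face at x 200 mm.
- rail_robot_side: Guide rail on the robot's side: straight aluminium bar 200 mm long, 10 mm thick, 18 mm high, on the plate, so its top is 24 mm above the bench. Origin: underside centre of its end at the mouth (lane x 0, y -62, z 6 mm); its x runs along the bar. Must not be touched.
- rail_far_side: The other guide rail, same bar, on the side away from the robot: origin at lane x 0, y +62 mm, z 6 mm. Must not be touched.
- stop: End stop: grey housing block across the end of the lane, 100 mm long, 140 mm wide, 40 mm high (its top 46 mm above the bench). Origin: underside centre of its flat face at lane x 200 mm, y 0, z 6 mm; x axis as the lane's. Rigid.
- sample_box: White closed plastic box, dark seam, paper patch on top; 120 long (x), 92 wide (y), 60 mm high; 0.3 to 0.65 kg, ordinary sliding friction. Origin: centre of its underside. x along its length, up to 0.2 rad off the lane's x at the start; z up. Starts on the apron, its origin 90 to 140 mm before the mouth, up to 30 mm off the centre line to either side. Home: origin at lane x 140 mm.
- amber_bottle: Bystander: brown glass bottle with black cap, 52 mm in diameter, about 105 mm tall, loose on the bench beyond the lane. Origin: underside centre. To be left alone.
- beaker: Bystander: open glass beaker, 60 mm in diameter, 75 mm tall, loose on the bench on the robot's side of the lane. Origin: underside centre. To be left alone.
- jar: Bystander: white jar with green lid, 48 mm in diameter, 70 mm tall, loose on the bench beyond the lane. Origin: underside centre. To be left alone.
There are look-alikes about, which are no part of the job. What is shaped like the sample_box but brown is not meant.

How it is judged:
At the end, for the whole second after the job is handed in: The box stands at rest flat on the plate between the rails, its front face within 5 mm of the end stop and square to it within 0.05 rad, at most 12 mm off the centre line (x of sample_box in the frame of lane between 0.135 and 0.145 m and y of sample_box in the frame of lane between -0.012 and 0.012 m and z of sample_box in the frame of lane below 0.009 m and angle between the x axis of sample_box and the x axis of lane, either way round below 0.05 rad and angle between sample_box's own z axis and vertical below 0.05 rad and linear speed of sample_box below 0.01 m/s); the robot touches nothing.
It fails at once if a guide rail is touched by the box or the robot (contact force between any of rail_robot_side, rail_far_side and anything else above 0.3 N).
It fails at once if the box is lifted or tipped off the plate (z of sample_box in the frame of lane above 0.012 m or angle between sample_box's own z axis and vertical above 0.15 rad).
It fails at once if the box is shoved so hard that it flies along (over 0.4 m/s) (linear speed of sample_box above 0.4 m/s).
It fails at once if the bottle, the beaker or the jar is displaced by over 15 mm or tipped (distance of any of amber_bottle, beaker, jar from where it was at the start of the episode above 0.015 m or angle between any of amber_bottle, beaker, jar's own z axis and vertical above 0.25 rad).
It also fails if it takes over 61 s, if anything falls off the work surface, if the arm or the gripper's body presses on something with over 40 N, if the wrist force passes 120 N, or if a joint passes its speed limit or range.

### The arm

A 7-joint arm with a two-finger parallel gripper is mounted at the origin on the work surface. World frame = base frame: x ahead of the robot, y to its left, z up, the work surface at z = 0. Lengths are in m, angles in rad, forces in N, time in s.
With the tool pointing down it reaches from about 0.425 to 0.95 m from the base axis. Payload 4.7 kg.
Tool frame: the origin (TCP) lies on the centre line of the jaws, within the pads' length; the fingertips stand robot.finger_overhang ahead of it and the grasp point (between the pads) lies 5 mm behind it (robot.finger_overhang is the distance from the TCP to the fingertips, in m); z points along the fingers, y is the direction in which the jaws open and shut (so a half turn about z gives the same grasp; the last joint's range is limited). The gripper opens to 87 mm and grips with 3 to 60 N. Pads are 19 mm wide; open, the fingers measure 117 mm over their backs; the gripper's body (75 mm by 190 mm) begins 51 mm behind the grasp point.
Start: joints at [1.241, 0.469, -0.049, 1.532, 0.024, 1.141, -0.082], TCP at [0.2, -0.645, 0.237] pointing down, gripper open.
Joint ranges: [-2.59, 2.59], [-0.33, 1.99], [-1.39, 1.29], [0.1, 2.45], [-1.04, 4.18], [0.21, 1.99], [-2.66, 2.66]. Speed limits (rad/s): [2.57, 2.57, 3.14, 3.14, 3.14, 3.14, 3.14].

### API

Orientations are given as a unit quaternion [x, y, z, w].
In Python, from station import monitor, imaging, order, robot gives the robot as it stands.
- The arm moves only by the tool apply_moves, never from a script. Its argument "steps" is a list of rows, each a list of 5 numbers: the shift along the tool's x, y, z normalised to -1 to 1, where 1 is 0.02 m, then the turn about the tool's z normalised to -1 to 1, where 1 is 4 degrees, then the opening, from 0 (shut) to 1 (fully open). In form: [[x, y, z, turn, jaw], ...]. A call has 1 to 10 rows; each row shifts and turns the commanded pose from where the row before left it, along the tool's axes as they then stand; what a row does not reach is not made up. A row lasts 1/12 s, in which the tool goes at most 41.7 mm and 7.16 degrees, less where a joint would pass 70% of its speed; a pose out of reach is approached as far as the arm can. A call with a number of a shift or a turn outside -1 to 1 is refused whole. A call with a gripper value outside its range is refused whole. The fingers move at their own pace and stop on an object; "force" is the grip in N (left out, the last holds). Time passes only in rows, so rows that do not move let the fingers close. It gives the time, the measured TCP pose, the force and the opening at its end, in the units of the state.
- monitor.get_state(): the state, without advancing time (a new reading comes with each control period).
- imaging.get_image(name): name is "scene" or "top"; returns a dict with "pixels" (400x640x3 uint8, red, green, blue), "range_z" (400x640 float32, m along the optical axis (not along the pixel's ray), 0 where there is no reading), "vertical_fov" (degrees; the focal length in pixels is half the picture's height over the tangent of half this angle, whatever the lens; pixels are square), "cx", "cy" (the principal point, pixels), "camera_from_world" (4x4, takes a point from world to camera coordinates). Camera axes: x right, y down, z forward; pixel columns grow to the right and rows downward; lengths in m; the calibration is good to about 2 mm. A picture is of the moment at which its call begins.
- order.close_job(): hands the job in, once; it reports no verdict.
The state is a dict: "time_s": time; "qpos": joint angles; "dq": joint speeds; "joint_torque": joint torques, N m; "tcp_pos": TCP position; "orientation": TCP orientation; "force": force on the tool from outside, world axes, zero at the start; "wrist_torque": the same for the moment, N m; "gripper_width": opening from 0.0 (shut) to 1.0 (fully open).
Only numpy, scipy, OpenCV 4.12 (cv2) and the standard library are available. Lean on these libraries where they do the work, as an engineer would, in place of code of your own. Each camera call takes 0.05 s, during which the arm holds its last target. There are 200 camera calls.

## Working session

There is one attempt and no reset: what is moved stays moved. The work goes in short steps, Python scripts to look and compute and a tool call to move; the robot and the scene stay as the last step left them, time stands still between calls to the robot, and variables do not carry over. Pictures are saved under pics/ and viewed, about 8 in all and at most 12, crops included, and the job is handed in when it is done.

Besides the shell and the picture viewer there is one more tool, called by a JSON object that holds its "name" and its "arguments". apply_moves: Moves the arm, as the interface text tells. Scaled input: -1 to 1 covers 0.02 m each way for a shift and 4 degrees each way for a turn. Its arguments: {"type":"object","properties":{"steps":{"type":"array","items":{"type":"array","items":{"type":"number"}}},"force":{"type":"number"}},"required":["steps"]}

```bash
mkdir -p pics; ls; python3 - <<'E'
from station import monitor, imaging, order, robot
import cv2,numpy as np
s=monitor.get_state();print({k:np.round(v,3) for k,v in s.items()})
print(robot.finger_overhang)
for n in("scene","top"):
    d=imaging.get_image(n);cv2.imwrite(f"pics/{n}0.png",d["pixels"][:,:,::-1]);np.savez(f"{n}0.npz",**d)
    print(n,d["vertical_fov"],d["cx"],d["cy"],np.round(d["camera_from_world"],3))
E
```

```text
pics
{'time_s': np.float64(0.0), 'qpos': array([ 1.241,  0.469, -0.049,  1.534,  0.024,  1.141, -0.082]), 'dq': array([-0.   , -0.   ,  0.   ,  0.002,  0.002, -0.   ,  0.001]), 'joint_torque': array([-0.0000e+00, -5.0797e+01, -8.1000e-02, -2.3616e+01, -6.1000e-02,
        3.8000e-02,  0.0000e+00]), 'tcp_pos': array([ 0.2  , -0.644,  0.236]), 'orientation': array([ 0.989,  0.15 , -0.   , -0.001]), 'force': array([-0.336, -0.276, -0.286]), 'wrist_torque': array([-0.004,  0.019,  0.024]), 'gripper_width': np.float64(1.0)}
0.014
scene 43.1433241764377 323.7203944313806 196.0479912591834 [[ 0.368  0.93  -0.01  -0.238]
 [ 0.804 -0.323 -0.5   -0.484]
 [-0.468  0.176 -0.866  1.527]
 [ 0.     0.     0.     1.   ]]
top 49.26968354034427 322.76574926736646 193.97422430096293 [[ 0.018 -1.     0.023  0.013]
 [-0.997 -0.019 -0.076  0.607]
 [ 0.077 -0.021 -0.997  0.798]
 [ 0.     0.     0.     1.   ]]
```

View pics/top0.png

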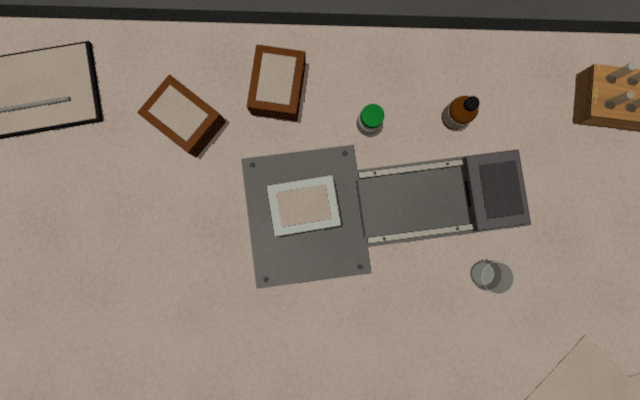

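View pics/scene0.png

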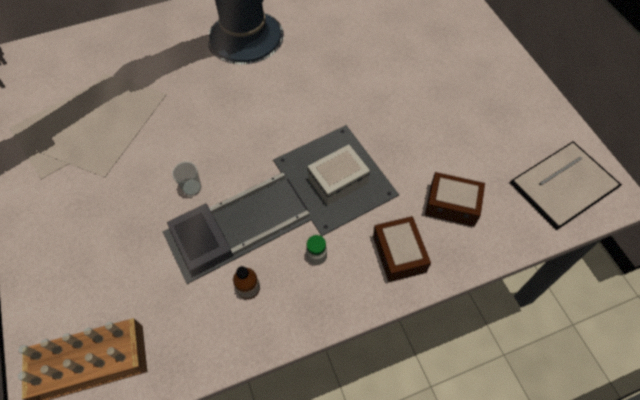

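The top view shows the white box at about (304,206) on the apron, with the lane running right to the stop at (500,190). The jar is at (372,117), the bottle at (461,110) and the beaker at (490,275). There are three box-shaped candidates: brown at (181,115), brown at (277,82) and white at (304,206). Only the white one fits the description. I'll enlarge that area and measure it.

```bash
cat > h.py <<'E'
import numpy as np,cv2
from station import monitor, imaging, order, robot
def prm(d):
    T=np.array(d["camera_from_world"]);f=200/np.tan(np.radians(float(d["vertical_fov"]))/2)
    return T,f,float(d["cx"]),float(d["cy"])
def cast(d,uv,z):
    T,f,cx,cy=prm(d);uv=np.atleast_2d(uv).astype(float);R=T[:3,:3];c=-R.T@T[:3,3]
    r=np.c_[(uv[:,0]-cx)/f,(uv[:,1]-cy)/f,np.ones(len(uv))]@R
    return c+r*((z-c[2])/r[:,2])[:,None]
def cloud(d):
    T,f,cx,cy=prm(d);v,u=np.mgrid[:400,:640];Z=d["range_z"]
    P=np.stack([(u-cx)/f*Z,(v-cy)/f*Z,Z],-1)-T[:3,3]
    return P@T[:3,:3]
def rect(d,mask,z):
    """min-area rect of the largest blob, corners cast to plane z: centre, (long,short), angle of long axis"""
    cs,_=cv2.findContours(mask.astype(np.uint8),cv2.RETR_EXTERNAL,cv2.CHAIN_APPROX_NONE)
    c=max(cs,key=cv2.contourArea)[:,0]
    P=cast(d,c,z)[:,:2]
    (x,y),(w,h),a=cv2.minAreaRect((P*1000).astype(np.float32))
    if w<h:w,h,a=h,w,a+90
    return np.array([x,y])/1000,(w,h),(a+90)%180-90
E
python3 - <<'E'
from h import *
for n in("top","scene"):
    d=np.load(n+"0.npz");P=cloud(d);z=P[...,2];hsv=cv2.cvtColor(d["pixels"],cv2.COLOR_RGB2HSV)
    S,V=hsv[...,1],hsv[...,2]
    roi=(P[...,0]>.4)&(P[...,0]<.72)&(P[...,1]<.3)&(P[...,1]>-.5)
    box=(z>.05)&(z<.08)&(V>110)&roi
    if n=="scene": box&=True
    box=cv2.morphologyEx(box.astype(np.uint8),cv2.MORPH_OPEN,np.ones((3,3)))
    k,lab,st,ce=cv2.connectedComponentsWithStats(box)
    print(n,[(s[:5].tolist(),np.round(c)) for s,c in zip(st[1:],ce[1:]) if s[4]>100], np.median(z[box>0]))
    print(" box",rect(d,box,.066))
    stp=(z>.037)&(z<.055)&(V<120)&roi; stp=cv2.morphologyEx(stp.astype(np.uint8),cv2.MORPH_OPEN,np.ones((5,5)))
    print(" stop",rect(d,stp,.046),np.median(z[stp>0]))
    rl=(z>.014)&(z<.035)&(V>125)&(S<60)&roi
    cs,_=cv2.findContours(rl.astype(np.uint8),cv2.RETR_EXTERNAL,cv2.CHAIN_APPROX_NONE)
    for c in sorted(cs,key=len)[-3:]:
        m=np.zeros((400,640),np.uint8);cv2.drawContours(m,[c],-1,1,-1);print(" rail?",m.sum(),c[:,0].mean(0),rect(d,m,.024))
    ap=(V<110)&(S<70)&(z<.03)&roi;ap=cv2.morphologyEx(ap.astype(np.uint8),cv2.MORPH_OPEN,np.ones((5,5)))
    cs,_=cv2.findContours(ap,cv2.RETR_EXTERNAL,cv2.CHAIN_APPROX_NONE);c=max(cs,key=cv2.contourArea)
    q=cv2.approxPolyDP(c,5,True)[:,0];print(" plate poly",[(a.tolist(),np.round(p[:2],3).tolist()) for a,p in zip(q,cast(d,q,.006))])
d=np.load("top0.npz");im=d["pixels"][130:300,230:540,::-1];cv2.imwrite("pics/crop.png",cv2.resize(im,None,fx=2.5,fy=2.5,interpolation=3))
E
```

```text
top [([172, 128, 24, 13, 195], array([184., 132.])), ([267, 175, 73, 61, 3435], array([303., 205.])), ([495, 260, 20, 22, 128], array([507., 271.])), ([477, 264, 10, 20, 112], array([481., 273.]))] 0.06479704409107995
 box (array([0.58380377, 0.05997623]), (119.34281158447266, 91.53306579589844), -79.36737728118896)
 stop (array([ 0.62013098, -0.29642627]), (138.4144287109375, 101.99539947509766), 8.26816463470459) 0.045624600010448095
 rail? 76 [375.41666667 238.75      ] (array([ 0.52482129, -0.07514317]), (28.135900497436523, 9.206084251403809), -80.96161270141602)
 rail? 420 [429.30107527 231.6344086 ] (array([ 0.53967957, -0.17472327]), (167.3245849609375, 9.15310001373291), -81.5130033493042)
 rail? 529 [409.09633028 168.26146789] (array([ 0.65920374, -0.14114554]), (198.38201904296875, 10.312871932983398), -81.55269145965576)
 plate poly [([464, 165], [0.67, -0.25]), ([360, 178], [0.641, -0.047]), ([353, 175], [0.646, -0.034]), ([353, 146], [0.703, -0.033]), ([242, 159], [0.673, 0.181]), ([257, 287], [0.43, 0.145]), ([314, 280], [0.445, 0.038]), ([316, 274], [0.456, 0.034]), (
[... 618 characters left out ...]
293945), -82.02547597885132)
 rail? 152 [246.99 190.67] (array([ 0.53753589, -0.15612137]), (132.26547241210938, 7.876102447509766), -81.49260139465332)
 rail? 164 [269.91428571 230.65714286] (array([ 0.66014307, -0.1381958 ]), (131.8230438232422, 7.9237165451049805), -81.53498077392578)
 plate poly [([396, 191], [0.664, 0.184]), ([349, 129], [0.446, 0.152]), ([337, 129], [0.434, 0.122]), ([280, 156], [0.459, -0.046]), ([283, 176], [0.519, -0.059]), ([212, 210], [0.547, -0.251]), ([229, 246], [0.654, -0.239]), ([305, 207], [0.623, -0.039]), ([309, 213], [0.642, -0.036]), ([209, 264], [0.68, -0.294]), ([202, 274], [0.697, -0.315]), ([309, 220], [0.659, -0.043]), ([326, 233], [0.706, -0.018])]
```

View pics/crop.png

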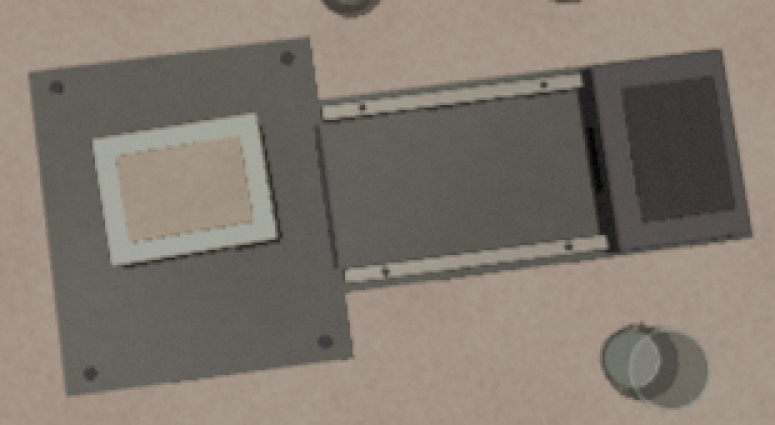

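The crop confirms it: the white box with the paper patch is alone on the apron. Relative to the lane it sits at x ≈ -109 mm, y ≈ +17 mm, yaw ≈ +2.2°. Both views agree and the measured sizes match. The lane origin is about (0.5836, -0.0502), with ex at -81.54°.

My plan is to push it sideways from the far side with both fingers, which also squares it up, and then push from behind.

{"name": "apply_moves", "arguments": {"steps": [[0,0,0,0.73,0.6],[0,0,0,0.73,0.6],[0,0,0,0.74,0.6],[0.88,-1,0,0,0.6],[0.88,-1,0,0,0.6],[0.88,-1,0,0,0.6],[0.88,-1,0,0,0.6],[0.88,-1,0,0,0.6],[0.88,-1,0,0,0.6],[0.88,-1,0,0,0.6]]}}

```text
time_s: 0.93
tcp_pos: [0.3017, -0.4867, 0.2362]
orientation: [0.997, 0.073, -0.0, -0.0]
force: [0.3, -0.2, -0.3]
gripper_width: 0.602
```

{"name": "apply_moves", "arguments": {"steps": [[0.88,-1,0,0,0.6],[0.88,-1,0,0,0.6],[0.88,-1,0,0,0.6],[0.88,-1,0,0,0.6],[0.88,-1,0,0,0.6],[0.88,-1,0,0,0.6],[0.88,-1,0,0,0.6],[0.88,-1,0,0,0.6],[0.88,-1,0,0,0.6],[0.88,-1,0,0,0.6]]}}

```text
time_s: 1.77
tcp_pos: [0.4464, -0.2632, 0.2363]
orientation: [0.997, 0.074, -0.0, -0.0]
force: [0.2, 0.2, -0.0]
gripper_width: 0.596
```

{"name": "apply_moves", "arguments": {"steps": [[0.88,-1,0,0,0.6],[0.88,-1,0,0,0.6],[0.88,-1,0,0,0.6],[0.88,-1,0,0,0.6],[0.88,-1,0,0,0.6],[0.88,-1,0,0,0.6],[0.88,-1,0,0,0.6],[0.88,-1,0,0,0.6],[0.88,-1,0,0,0.6],[0.88,-1,0,0,0.6]]}}

```text
time_s: 2.6
tcp_pos: [0.5911, -0.0398, 0.2361]
orientation: [0.997, 0.073, -0.0, 0.0]
force: [0.9, -0.4, -0.2]
gripper_width: 0.6
```

{"name": "apply_moves", "arguments": {"steps": [[0.88,-1,0,0,0.6],[0.88,-1,0,0,0.6],[0.88,-1,0,0,0.6],[0.88,-1,0,0,0.6],[0.88,-1,0,0,0.6],[0,0,0,0,0.6],[0,0,0,0,0.6],[0,0,0,0,0.6]]}}

```text
time_s: 3.27
tcp_pos: [0.6628, 0.07, 0.2359]
orientation: [0.997, 0.073, -0.001, 0.001]
force: [1.4, -0.7, -0.4]
gripper_width: 0.6
```

```bash
cat >> h.py <<'E'
O=np.array([.5836,-.0502]);TH=np.radians(-81.54);ex=np.array([np.cos(TH),np.sin(TH)]);ey=np.array([-ex[1],ex[0]])
def lane(p):
    q=np.asarray(p)[:2]-O;return np.round([q@ex*1000,q@ey*1000],1)
def st():
    s=monitor.get_state();q=s["orientation"];yaw=np.degrees(2*np.arctan2(q[1],q[0]))
    print("t",round(float(s["time_s"]),2),"tcp lane",lane(s["tcp_pos"]),"z",round(s["tcp_pos"][2],4),"toolx-yaw rel lane",round(yaw+81.54,2),"F",np.round(s["force"],1),"w",s["gripper_width"])
def box(n):
    d=imaging.get_image(n);P=cloud(d);z=P[...,2];V=d["pixels"].max(-1);S=cv2.cvtColor(d["pixels"],cv2.COLOR_RGB2HSV)[...,1]
    b=(z>.05)&(z<.08)&(V>110)&(P[...,0]>.45)&(P[...,0]<.68)&(P[...,1]<.2)&(P[...,1]>-.26)
    b=cv2.morphologyEx(b.astype(np.uint8),cv2.MORPH_OPEN,np.ones((3,3)))
    c,s,a=rect(d,b,.066);print(n,"box lane",lane(c),np.round(s,1),"yaw",round(a+81.54,2));return d
E
python3 -c "
from h import *
st()"
```

```text
t 3.27 tcp lane [-107.3   96. ] z 0.2359 toolx-yaw rel lane 89.94 F [ 1.4 -0.7 -0.4] w 0.5998226130369612
```

{"name": "apply_moves", "arguments": {"steps": [[0,0,1,0,0.6],[0,0,1,0,0.6],[0,0,1,0,0.6],[0,0,1,0,0.6],[0,0,1,0,0.6],[0,0,1,0,0.6],[0,0,1,0,0.6],[0,0,1,0,0.6],[0,0,1,0,0.6],[0,0,1,0,0.6]]}}

```text
time_s: 4.1
tcp_pos: [0.6629, 0.0684, 0.0358]
orientation: [0.997, 0.072, -0.0, 0.001]
force: [-0.3, 0.7, -0.7]
gripper_width: 0.599
```

{"name": "apply_moves", "arguments": {"steps": [[0,0,0.3,0,0.6],[-0.3,0,0,0,0.6],[-0.3,0,0,0,0.6],[-0.2,0,0,0,0.6],[0,0,0,0,0.6],[0,0,0,0,0.6]]}}

```text
time_s: 4.6
tcp_pos: [0.6479, 0.0686, 0.032]
orientation: [0.997, 0.074, 0.001, 0.0]
force: [0.1, 0.8, 0.7]
gripper_width: 0.599
```

```bash
python3 -c "
from h import *
st();d=box('scene');d=box('top')
cv2.imwrite('pics/a.png',cv2.resize(imaging.get_image('scene')['pixels'][80:320,120:440,::-1],None,fx=2,fy=2))"
```

```text
t 4.6 tcp lane [-108.    81.1] z 0.032 toolx-yaw rel lane 89.97 F [0.1 0.8 0.7] w 0.5986332090862442
scene box lane [-103.6  -15.3] [37.8 31.4] yaw 59.32
top box lane [-157.4    7. ] [76.3 23.5] yaw 94.34
```

View pics/a.png

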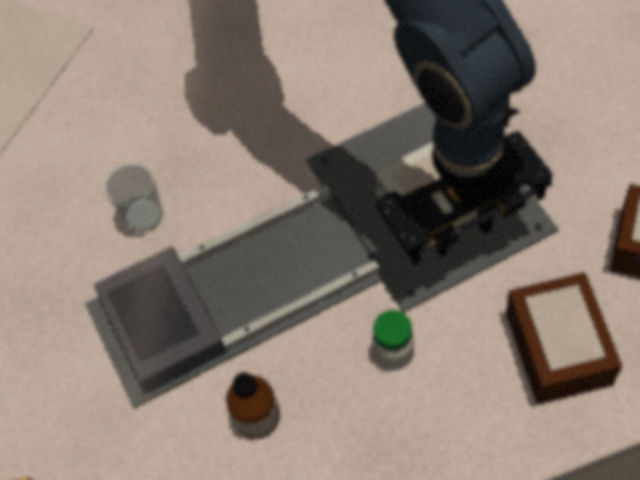

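The picture shows the two fingers behind the box at about (450,235), clear of the rails, jar and bottle. Next is the side push.

{"name": "apply_moves", "arguments": {"steps": [[-0.2,0,0,0,0.6],[-0.2,0,0,0,0.6],[-0.2,0,0,0,0.6],[-0.2,0,0,0,0.6],[-0.2,0,0,0,0.6],[-0.15,0,0,0,0.6],[0,0,0,0,0.6],[0,0,0,0,0.6]]}}

```text
time_s: 5.42
tcp_pos: [0.6241, 0.0653, 0.0306]
orientation: [0.997, 0.074, -0.0, 0.0]
force: [1.5, -0.1, -0.3]
gripper_width: 0.602
```

{"name": "apply_moves", "arguments": {"steps": [[0.3,0,0,0,0.6],[0.7,0,0,0,0.6],[0,0,-1,0,0.6],[0,0,-1,0,0.6],[0,0,-1,0,0.6],[0,0,-1,0,0.6],[0,0,-1,0,0.6],[0,0,-1,0,0.6],[0,0,-1,0,0.6]]}}

```text
time_s: 6.17
tcp_pos: [0.6439, 0.0681, 0.1709]
orientation: [0.997, 0.074, -0.001, 0.0]
force: [0.1, 0.2, -0.0]
gripper_width: 0.595
```

{"name": "apply_moves", "arguments": {"steps": [[0,-1,0,-1,0.6],[0,-1,0,-1,0.6],[0,-1,0,-1,0.6],[0,-1,0,-1,0.6],[0,-1,0,-1,0.6],[0,-1,0,-1,0.6],[0,-1,0,-1,0.6],[0,-1,0,-1,0.6],[0,0,0,0,0.6],[0,0,0,0,0.6]]}}

```text
time_s: 7.0
tcp_pos: [0.5833, 0.2152, 0.1702]
orientation: [0.938, 0.346, -0.001, -0.0]
force: [-0.0, -0.9, -0.7]
gripper_width: 0.599
```

```bash
python3 -c "
from h import *
st();d=box('scene');d=box('top')
cv2.imwrite('pics/b.png',d['pixels'][:,:,::-1])"
```

```text
t 7.0 tcp lane [-262.5   38.7] z 0.1702 toolx-yaw rel lane 122.07 F [-0.  -0.9 -0.7] w 0.5989083443276617
scene box lane [-110.1    1.7] [114.3  91.8] yaw -0.34
top box lane [-110.4   -0.5] [118.8  91.9] yaw -0.16
```

{"name": "apply_moves", "arguments": {"steps": [[0,0,0,-1,0.6],[0,0,0,-1,0.6],[0,0,0,-1,0.6],[0,0,0,-1,0.6],[0,0,0,-1,0.6],[0,0,0,-1,0.6],[0,0,0,-1,0.6],[0,0,0,-1,0.6],[0,0,0,-1,0.6],[0,0,0,-1,0.6]]}}

```text
time_s: 7.93
tcp_pos: [0.5852, 0.2122, 0.1702]
orientation: [0.764, 0.646, -0.0, 0.0]
force: [-0.5, -0.5, -0.6]
gripper_width: 0.598
```

{"name": "apply_moves", "arguments": {"steps": [[0,0,0,-1,0.6],[0,0,0,-1,0.6],[0,0,0,-1,0.6],[0,0,0,-1,0.6],[0,0,0,-0.48,0.6],[-0.9,-0.97,0,0,0.6],[-0.9,-0.97,0,0,0.6],[-0.9,0,0,0,0.6],[0,0,0,0,0.6],[0,0,0,0,0.6]]}}

```text
time_s: 8.77
tcp_pos: [0.5548, 0.1528, 0.1704]
orientation: [0.656, 0.755, -0.0, 0.0]
force: [-0.4, 0.1, -0.2]
gripper_width: 0.604
```

```bash
python3 -c "
from h import *
st()"
```

```text
t 8.77 tcp lane [-205.     1.4] z 0.1704 toolx-yaw rel lane 179.59 F [-0.4  0.1 -0.2] w 0.6042909386333208
```

{"name": "apply_moves", "arguments": {"steps": [[0,-0.07,1,-0.1,0.6],[0,0,1,0,0.6],[0,0,1,0,0.6],[0,0,1,0,0.6],[0,0,1,0,0.6],[0,0,1,0,0.6],[0,0,1,0,0.6],[0,0,0,0,0.6],[-0.5,0,0,0,0.6],[-0.3,0,0,0,0.6]]}}

```text
time_s: 9.6
tcp_pos: [0.5558, 0.1391, 0.0314]
orientation: [0.651, 0.759, 0.001, 0.0]
force: [-0.0, 0.0, 0.8]
gripper_width: 0.601
```

{"name": "apply_moves", "arguments": {"steps": [[-0.2,0,0,0,0.6],[-0.2,0,0,0,0.6],[-0.2,0,0,0,0.6],[-0.2,0,0,0,0.6],[-0.25,0,0,0,0.6],[-0.25,0,0,0,0.6],[-0.25,0,0,0,0.6],[-0.25,0,0,0,0.6],[-0.25,0,0,0,0.6],[-0.25,0,0,0,0.6]]}}

```text
time_s: 10.43
tcp_pos: [0.5623, 0.0957, 0.0318]
orientation: [0.65, 0.76, 0.002, -0.0]
force: [-1.4, 5.3, 4.0]
gripper_width: 0.6
```

{"name": "apply_moves", "arguments": {"steps": [[-0.25,0,0,0,0.6],[-0.25,0,0,0,0.6],[-0.25,0,0,0,0.6],[-0.25,0,0,0,0.6],[-0.25,0,0,0,0.6],[-0.2,0,0,0,0.6],[-0.1,0,0,0,0.6],[0,0,0,0,0.6],[0,0,0,0,0.6]]}}

```text
time_s: 11.18
tcp_pos: [0.5672, 0.0643, 0.0315]
orientation: [0.651, 0.759, 0.001, 0.0]
force: [0.4, 5.3, 3.4]
gripper_width: 0.601
```

```bash
python3 -c "
from h import *
st();d0=box('scene');d=box('top')
cv2.imwrite('pics/c.png',np.vstack([cv2.resize(x['pixels'][110:300,a:a+310,::-1],None,fx=1.55,fy=1.55) for x,a in ((d0,120),(d,230))]))"
```

```text
t 11.18 tcp lane [-115.6    0.6] z 0.0315 toolx-yaw rel lane 180.34 F [0.4 5.3 3.4] w 0.6010032861719032
scene box lane [-26.2   2.4] [91.6 84.1] yaw 91.1
top box lane [-14.3   0.4] [91.3 64.2] yaw 90.46
```

View pics/c.png

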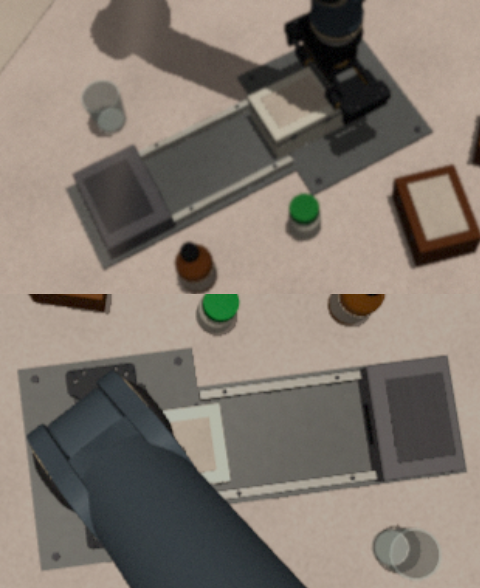

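The box is entering the mouth square and centred (top view: y ≈ 0.4 mm, front edge at about (225,445) in the crop, with similar gaps to both rails). I'll carry on.

{"name": "apply_moves", "arguments": {"steps": [[-0.1,0,0,0.1,0.6],[-0.2,0,0,0,0.6],[-0.25,0,0,0,0.6],[-0.25,0,0,0,0.6],[-0.25,0,0,0,0.6],[-0.25,0,0,0,0.6],[-0.25,0,0,0,0.6],[-0.25,0,0,0,0.6],[-0.25,0,0,0,0.6],[-0.25,0,0,0,0.6]]}}

```text
time_s: 12.12
tcp_pos: [0.5733, 0.0192, 0.0312]
orientation: [0.653, 0.757, 0.001, -0.0]
force: [-0.2, 7.4, 5.3]
gripper_width: 0.597
```

{"name": "apply_moves", "arguments": {"steps": [[-0.25,0,0,0,0.6],[-0.25,0,0,0,0.6],[-0.25,0,0,0,0.6],[-0.25,0,0,0,0.6],[-0.25,0,0,0,0.6],[-0.25,0,0,0,0.6],[-0.25,0,0,0,0.6],[-0.2,0,0,0,0.6],[0,0,0,0,0.6],[0,0,0,0,0.6]]}}

```text
time_s: 12.95
tcp_pos: [0.5789, -0.021, 0.0307]
orientation: [0.654, 0.757, 0.0, 0.0]
force: [1.0, 3.8, 3.3]
gripper_width: 0.602
```

```bash
python3 -c "
from h import *
st();d0=box('scene');d=box('top')"
```

```text
t 12.95 tcp lane [-29.6  -0.3] z 0.0307 toolx-yaw rel lane 179.91 F [1.  3.8 3.3] w 0.602008321982959
scene box lane [58.3  0.7] [94.4 89.6] yaw 92.42
top box lane [95.3 31.1] [27.  15.9] yaw 89.72
```

```bash
cat >> h.py <<'E'
def edges(n):
    d=imaging.get_image(n);P=cloud(d);z=P[...,2];V=d["pixels"].max(-1)
    b=(z>.055)&(z<.08)&(V>110)&(P[...,0]>.45)&(P[...,0]<.68)&(P[...,1]<.2)&(P[...,1]>-.28)
    b=cv2.morphologyEx(b.astype(np.uint8),cv2.MORPH_OPEN,np.ones((3,3)))
    c=max(cv2.findContours(b,0,1)[0],key=cv2.contourArea)[:,0]
    p=(cast(d,c,.066)[:,:2]-O)@np.c_[ex,ey]*1000
    mx=np.percentile(p[:,0],97)
    for nm,m,i in (("front",(p[:,0]>mx-6)&(abs(p[:,1])<38),0),("far",(p[:,1]>36)&(p[:,0]<mx-8),1),("near",(p[:,1]<-36)&(p[:,0]<mx-8),1)):
        q=p[m]
        if len(q)<6: print(n,nm,"few");continue
        k=np.polyfit(q[:,1-i],q[:,i],1);print(n,nm,len(q),"mean %.1f"%np.median(q[:,i]),"angle deg %.2f"%np.degrees(np.arctan(k[0])*(-1 if i==0 else 1)),"span",np.round(np.ptp(q[:,1-i])))
    return d
E
python3 -c "
from h import *
d=edges('scene')
cv2.imwrite('pics/d.png',cv2.resize(d['pixels'][110:300,150:420,::-1],None,fx=2.5,fy=2.5,interpolation=3))"
```

```text
scene front 25 mean 101.0 angle deg 0.44 span 73.0
scene far 39 mean 45.1 angle deg 3.31 span 81.0
scene near 15 mean -43.7 angle deg -5.79 span 34.0
```

View pics/d.png

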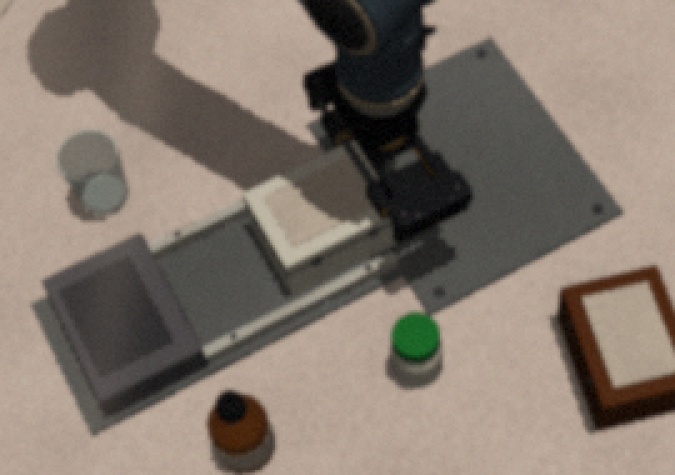

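The scene crop shows the box square in the lane, with its front edge at lane x ≈ 101 mm, angle 0.4°, and gaps on both sides. About 99 mm remain, so I'll push most of that and finish slowly while watching the force.

{"name": "apply_moves", "arguments": {"steps": [[-0.1,0,0,0,0.6],[-0.2,0,0,0,0.6],[-0.25,0,0,0,0.6],[-0.25,0,0,0,0.6],[-0.25,0,0,0,0.6],[-0.25,0,0,0,0.6],[-0.25,0,0,0,0.6],[-0.25,0,0,0,0.6],[-0.25,0,0,0,0.6],[-0.25,0,0,0,0.6]]}}

```text
time_s: 13.93
tcp_pos: [0.585, -0.066, 0.0305]
orientation: [0.654, 0.757, -0.0, -0.001]
force: [-0.9, 5.3, 4.0]
gripper_width: 0.598
```

{"name": "apply_moves", "arguments": {"steps": [[-0.25,0,0,0,0.6],[-0.25,0,0,0,0.6],[-0.25,0,0,0,0.6],[-0.25,0,0,0,0.6],[-0.25,0,0,0,0.6],[-0.25,0,0,0,0.6],[-0.25,0,0,0,0.6],[-0.2,0,0,0,0.6],[-0.1,0,0,0,0.6],[0,0,0,0,0.6]]}}

```text
time_s: 14.77
tcp_pos: [0.5909, -0.1072, 0.0305]
orientation: [0.654, 0.757, -0.0, -0.0]
force: [-0.5, 4.1, 2.7]
gripper_width: 0.601
```

```bash
python3 -c "
from h import *
st();d=edges('scene')"
```

```text
t 14.77 tcp lane [57.4 -1.1] z 0.0305 toolx-yaw rel lane 179.88 F [-0.5  4.1  2.7] w 0.6011671796264759
scene front 25 mean 187.8 angle deg 0.39 span 71.0
scene far 35 mean 45.0 angle deg 1.34 span 80.0
scene near 21 mean -43.9 angle deg -2.98 span 40.0
```

{"name": "apply_moves", "arguments": {"steps": [[-0.1,0,0,0,0.6],[-0.1,0,0,0,0.6],[-0.1,0,0,0,0.6],[-0.07,0,0,0,0.6],[-0.05,0,0,0,0.6],[-0.05,0,0,0,0.6],[0,0,0,0,0.6]]}}

```text
time_s: 15.4
tcp_pos: [0.5922, -0.116, 0.0304]
orientation: [0.654, 0.757, -0.0, -0.001]
force: [-0.4, 5.4, 3.6]
gripper_width: 0.603
```

{"name": "apply_moves", "arguments": {"steps": [[-0.04,0,0,0,0.6],[-0.03,0,0,0,0.6],[0,0,0,0,0.6]]}}

```text
time_s: 15.65
tcp_pos: [0.5924, -0.1173, 0.0304]
orientation: [0.654, 0.757, -0.0, -0.001]
force: [-0.7, 5.9, 2.7]
gripper_width: 0.596
```

```bash
python3 -c "
from h import *
st();d=edges('scene')"
```

```text
t 15.65 tcp lane [67.7 -1.2] z 0.0304 toolx-yaw rel lane 179.92 F [-0.7  5.9  2.7] w 0.5958131021242968
scene front 26 mean 197.9 angle deg 0.11 span 71.0
scene far 36 mean 45.0 angle deg 1.64 span 83.0
scene near 19 mean -44.4 angle deg -4.86 span 40.0
```

Not touching the stop yet. I'll add small increments until the force rises.

{"name": "apply_moves", "arguments": {"steps": [[-0.05,0,0,0,0.6],[0,0,0,0,0.6]]}}

```text
time_s: 15.87
tcp_pos: [0.5924, -0.1173, 0.0304]
orientation: [0.653, 0.757, 0.0, -0.001]
force: [-2.0, 6.3, 3.4]
gripper_width: 0.598
```

{"name": "apply_moves", "arguments": {"steps": [[-0.05,0,0,0,0.6],[0,0,0,0,0.6]]}}

```text
time_s: 16.03
tcp_pos: [0.5924, -0.1173, 0.0304]
orientation: [0.653, 0.757, 0.0, -0.002]
force: [-2.3, 7.0, 3.9]
gripper_width: 0.599
```

{"name": "apply_moves", "arguments": {"steps": [[-0.1,0,0,0,0.6],[-0.05,0,0,0,0.6],[0,0,0,0,0.6]]}}

```text
time_s: 16.28
tcp_pos: [0.5922, -0.1173, 0.0305]
orientation: [0.653, 0.758, 0.001, -0.003]
force: [-4.2, 13.5, 6.1]
gripper_width: 0.598
```

The force has risen to about 14 N with no further motion, so the box is against the stop. I'll back off straight along the lane, then go up and away.

{"name": "apply_moves", "arguments": {"steps": [[0.3,0,0,0,0.6],[0.7,0,0,0,0.6],[1,0,0,0,0.6],[0,0,-1,0,0.6],[0,0,-1,0,0.6],[0,0,-1,0,0.6],[0,0,-1,0,0.6],[0,0,-1,0,0.6],[0,0,-1,0,0.6],[0,0,-1,0,0.6]]}}

```text
time_s: 17.12
tcp_pos: [0.5871, -0.0846, 0.1709]
orientation: [0.654, 0.756, -0.001, 0.0]
force: [0.0, -0.0, 0.4]
gripper_width: 0.599
```

{"name": "apply_moves", "arguments": {"steps": [[1,0,-0.5,0,0.6],[1,0,0,0,0.6],[1,0,0,0,0.6],[1,0,0,0,0.6],[1,0,0,0,0.6],[1,0,0,0,0.6],[1,0,0,0,0.6],[1,0,0,0,0.6],[1,0,0,0,0.6],[1,0,0,0,0.6]]}}

```text
time_s: 17.95
tcp_pos: [0.5584, 0.1141, 0.1799]
orientation: [0.654, 0.756, -0.001, 0.001]
force: [-0.3, -0.2, 0.1]
gripper_width: 0.6
```

{"name": "apply_moves", "arguments": {"steps": [[1,0,0,0,0.6],[1,0,0,0,0.6],[0,0,0,0,0.6],[0,0,0,0,0.6],[0,0,0,0,0.6]]}}

```text
time_s: 18.37
tcp_pos: [0.5532, 0.1524, 0.18]
orientation: [0.654, 0.756, -0.001, 0.001]
force: [0.3, -0.3, 1.0]
gripper_width: 0.599
```

```bash
python3 -c "
from h import *
st();d0=box('scene');d=box('top');edges('scene');edges('top')
cv2.imwrite('pics/e.png',np.vstack([cv2.resize(x['pixels'][b:b+190,a:a+310,::-1],None,fx=1.55,fy=1.55) for x,a,b in ((d0,120,110),(d,300,90))]))"
```

```text
t 18.37 tcp lane [-204.9   -0.3] z 0.18 toolx-yaw rel lane 179.81 F [ 0.3 -0.3  1. ] w 0.5985593142889744
scene box lane [139.5  -0.2] [119.2  91.8] yaw 0.43
top box lane [140.6  -1.9] [119.5  91.8] yaw 0.04
scene front 29 mean 197.7 angle deg 0.05 span 73.0
scene far 47 mean 43.9 angle deg 0.68 span 109.0
scene near 46 mean -44.6 angle deg -0.96 span 109.0
top front 42 mean 199.5 angle deg 0.10 span 75.0
top far 64 mean 43.0 angle deg 0.59 span 109.0
top near 66 mean -46.7 angle deg -1.01 span 110.0
```

View pics/e.png

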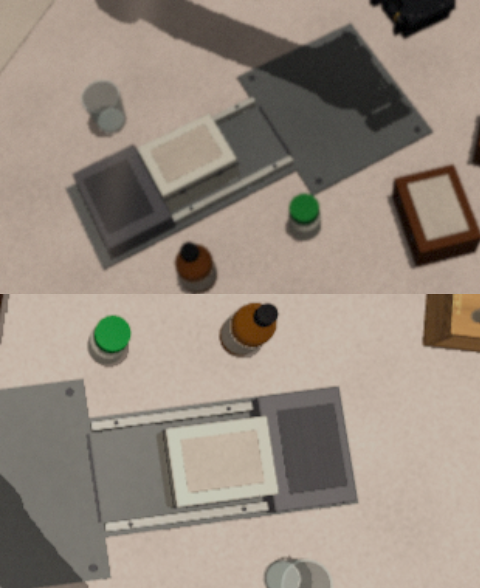

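The final view shows the box flush at the stop, at x ≈ 140, y ≈ -1.5 mm and yaw ≈ 0.2°. It has gaps to both rails, the bystanders are where they were, and the hand is clear.

```bash
python3 -c "
from station import order
print(order.close_job())"
```

```text
the job is handed in; nothing more can be done
None
```

The sample box is in the lane and flush against the end stop, and the job is handed in; no verdict was reported. I pushed the box sideways from the far side with both fingers to centre and square it. I then slid it in from behind until the force rose to about 14 N with no more motion, and took the hand away.

**Position:** the last checks with the hand clear put the box well inside the limits:

| View | x (mm) | y (mm) | Yaw (deg) |
|---|---|---|---|
| Top | 140.6 | -1.9 | 0.04 |
| Scene | 139.5 | -0.2 | 0.43 |

The two views differ by 1–2 mm, about the calibration error.

**Rails:** by my measurements the box stayed about 9 mm or more from each rail, and I saw no sign of contact. There is no direct measurement of the force on the rails.

**Checks that disagreed:** while the arm hid part of the box, the rectangle fits were unreliable, so I used the front-edge line and the finger pose instead. Separate fits of the two long sides gave about +0.6° and -1.0°. They pull in opposite directions, so I put that down to the fit and not to the box being turned.

**Bystanders:** the bottle, beaker and jar look unmoved in the pictures, but I did not measure them. The robot clock read about 18 s at hand-in.

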